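# Clamp a painted bauble and slide it under the drying lamp

## Robot

A 7-joint arm with a two-finger parallel gripper is mounted at the origin on the work surface. World frame = base frame: x ahead of the robot, y to its left, z up, the work surface at z = 0. Lengths are in m, angles in rad, forces in N, time in s.
With the tool pointing down it reaches from about 0.4 to 0.85 m from the base axis. Payload 10.4 kg.
Tool frame: the origin (TCP) lies midway between the tips of the shut fingers; the grasp point (between the pads) lies r.grip_point_offset behind it (r.grip_point_offset is the distance from the TCP to the grasp point, in m); z points along the fingers, y is the line along which they close (so a half turn about z gives the same grasp; the last joint's range is limited). The gripper opens to 87 mm and grips with 3 to 60 N. Pads are 19 mm wide; open, the fingers measure 117 mm over their backs; the gripper's body (75 mm by 190 mm) begins 51 mm behind the grasp point.
Start: joints at [1.217, 0.332, -0.065, 1.46, 0.022, 1.35, -0.088], TCP at [0.203, -0.591, 0.187] pointing down, gripper open.
Joint ranges: [-2.6, 2.6], [-0.5, 2.12], [-1.47, 1.34], [0.16, 2.42], [-1.27, 4.41], [0.06, 2.06], [-2.6, 2.6]. Speed limits (rad/s): [2.22, 2.22, 2.79, 2.79, 3.14, 3.14, 3.14].

## Interface

Orientations are given as a unit quaternion [x, y, z, w].
In Python, from bench import r gives the robot as it stands.
- The arm moves only by the tool play_rows, never from a script. Its arguments are lists of equal length, an entry for each row: "claw": the closure, from 0 (fully open) to 1 (shut); "delta_pos": the shift along the tool's x, y, z scaled (see below), a list of three; "delta_rot": the turn, a rotation vector about the tool's x, y, z scaled (see below), a list of three. A call has 1 to 8 rows; each row shifts and turns the commanded pose from where the row before left it, along the tool's axes as they then stand; what a row does not reach is not made up. The controller multiplies each number of a shift by 200 mm and each number of a turn by pi rad. A row lasts 1/10 s, in which the tool goes at most 50 mm and 8.59 degrees, less where a joint would pass 70% of its speed; a pose out of reach is approached as far as the arm can. A call with a number of a shift or a turn outside -1 to 1 is refused whole. A call with a gripper value outside its range is refused whole. The fingers move at their own pace and stop on an object; "squeeze" is the grip in N (left out, the last holds). Time passes only in rows, so rows that do not move let the fingers close. It gives the time, the measured TCP pose, the force, the opening and the grip force at its end, in the units of the state.
- r.read_state(): the state, without advancing time (a new reading comes with each control period).
- r.camera(name): name is "side" or "top"; returns a dict with "pixels" (480x640x3 uint8, red, green, blue), "camera_matrix" (3x3 intrinsics, pixels), "cam_to_world" (4x4, takes a point from camera to world coordinates). Camera axes: x right, y up, looking along -z (the intrinsics and any distortion apply to the point x, -y, -z); pixel columns grow to the right and rows downward; lengths in m; the calibration is good to about 2 mm. A picture is of the moment at which its call begins. There is no depth.
- r.close_job(): hands the job in; it is judged then, once.
The state is a dict: "time": time; "joint_positions": joint angles; "joint_vel": joint speeds; "joint_torque": joint torques, N m; "ee_pos": TCP position; "eef_rot": TCP orientation; "ft_force": force on the tool from outside, world axes, zero at the start; "torque": the same for the moment, N m; "width": finger opening in m; "grip_force": force on a finger pad.
Only numpy, scipy, OpenCV 4.12 (cv2) and the standard library are available. Lean on these libraries where they do the work, as an engineer would, in place of code of your own. Each camera call takes 0.05 s, during which the arm holds its last target. There are 200 camera calls.

## Task

The bauble standing in the carrier's chuck has just been painted: swing the red lever clockwise as far as it goes, so that the jaws close on the bauble's neck, while the carrier stays at the middle station. Then push the carrier along its rail to the station under the amber drying lamp until it clicks into the detent there, and let go. Do not touch the wet bauble, do not bump the lamp, and leave the paint pots and the water cup where they are.

Things in the scene. Friction and masses are not known exactly. Their poses are not given: they have to be found in the camera images.
- rail: Fixed grey base plate 130 x 560 x 12 mm with two aluminium rails on it. Origin: centre of its underside, on the table. Its y axis runs along the rails, its x axis points away from the robot, more or less. Detent stations at rail y = -200, 0 and +200 mm, marked by white ticks on the plate's near edge and pairs of brass bumps between the rails.
- carrier (a joint): Position (m) of the blue carrier along the rail's y axis: 0 = middle station, where it starts; +0.20 and -0.20 = the outer stations; end stops at +-0.222. A sprung ball under it clicks between two bumps at each station; it pulls the released carrier home from about 6 mm either side. It takes about 7 N to leave a station, about 2 N in between.
- carrier_middle (a point): Centre of the top of the carrier's plate (110 mm across the rail, 90 mm along it, top 46 mm above the table), on the chuck's axis. At rail x = 0.
- carrier_grip (a point): Centre of the top of the carrier's yellow grip post: 14 x 14 mm square, sides along the rail's axes, from 42 up to 90 mm above the table, standing on a 30 mm wide tongue (top at 45 mm) 110 mm in front of (on the robot's side of) the chuck's axis.
- sleeve (a joint): Angle (rad) of the knurled steel chuck sleeve (64 mm diameter, 60 to 82 mm above the table). It grows as the lever swings clockwise seen from above and the three brass jaws close; starts at 0 to 0.25; the jaws meet the neck at 1.0; stop at 1.1. It stays where it is left; about 1.5 N at the lever knob turns it.
- lever_knob (a point): Centre of the top of the red upright lever knob, 14 mm diameter, from 71 up to 115 mm above the table, 62 mm from the chuck's axis, on a flat 12 mm bar at 66 to 76 mm height. At sleeve angle a it lies, from the chuck's axis and in rail axes, at 62 mm x (-cos(0.55 - a), -sin(0.55 - a)).
- chuck_seat (a point): Floor of the chuck's pocket on its axis, 60 mm above the table: where the bottom of the bauble's neck stands.
- bauble: Painted red and green ball, 44 mm diameter, neck down: neck 12 mm diameter and 36 mm long, brass cap 18 mm diameter, ball's centre 62 mm above the origin. Origin: centre of the underside of the neck, z axis up through the ball. Loose in the chuck (1.8 mm play) until clamped; its top is 144 mm above the table.
- lamp: Fixed drying lamp over either outer station. Origin on the table at the station's centre, axes as the rail's. Amber canopy from 110 mm in front of the rail's middle line to 80 mm behind it, 90 mm along the rail, underside 175 mm, top 192 mm up, on a white post behind the rail (lamp top 203 mm). Its front edge overhangs the yellow grip post there, so the tool must lean back to the robot.
- lamp_spot (a point): The point where carrier_middle lies when the carrier is clicked in under the lamp (46 mm above the table).
- brush_stand: Fixed wooden block with three upright brushes, 190 mm tall, behind the other outer station. Origin on the table at that station's centre; the block stands 85 to 135 mm behind the rail's middle line, 100 mm along the rail.
- paint_strip: Bystander: strip of six paint pots, 190 x 31 x 32 mm, loose, long axis x. Origin at the centre of its underside.
- water_cup: Bystander: green cup, 68 mm diameter, 75 mm tall, two brushes in it. Origin at the centre of its underside.

How it is judged:
On the way, in this order (a step that is already met when the one before it is completed fails the run):
1. the lever is swung to its stop (within 0.1 rad) with the carrier still at the middle station (within 15 mm) (value of joint sleeve above 1 rad and value of joint carrier between -0.015 and 0.015 m), for 0.2 s.
2. the carrier is in the station under the lamp (within 4 mm), the chuck still closed (value of joint sleeve above 1 rad and horizontal distance between carrier_middle and lamp_spot below 0.004 m), for 0.2 s.
At the end, for the whole second after the job is handed in: The chuck is closed (sleeve within 0.1 rad of its stop), the carrier rests in the detent under the lamp (within 4 mm), and the bauble stands upright (within 0.12 rad), still and fully down in the chuck (within 3 mm of its axis and 4 mm of its floor) (all of step 2 and linear speed of bauble below 0.02 m/s and horizontal distance between bauble and chuck_seat below 0.003 m and z of bauble in the frame of chuck_seat below 0.004 m and angle between bauble's own z axis and vertical below 0.12 rad); the robot touches nothing.
It fails at once if the wet bauble is touched (contact force between any of the fingers, the arm and bauble above 0.3 N).
It fails at once if the lamp is bumped (over 3 N) (contact force between any of the fingers, the arm and lamp above 3 N).
It fails at once if a bystander is shifted by more than 20 mm (distance of any of paint_strip, water_cup from where it was at the start of the episode above 0.02 m).
It also fails if it takes over 54 s, if anything falls off the work surface, if the arm or the gripper's body presses on something with over 40 N, if the wrist force passes 120 N, or if a joint passes its speed limit or range.

## Working session

There is one attempt and no reset: what is moved stays moved. The work goes in short steps, Python scripts to look and compute and a tool call to move; the robot and the scene stay as the last step left them, time stands still between calls to the robot, and variables do not carry over. Pictures are saved under pics/ and viewed, at most 10 in all, crops included, and the job is handed in when it is done.

Besides the shell and the picture viewer there is one more tool, called after "Request:" as a command line: name --argument value ..., lists and objects as JSON in quotes. play_rows: Moves the arm, as the interface text tells. Shifts and turns lie within -1 to 1; 1 stands for 200 mm of shift or pi rad of turn. Its arguments: {"type":"object","properties":{"claw":{"type":"array"},"delta_pos":{"type":"array"},"delta_rot":{"type":"array"},"squeeze":{"type":"number"}},"required":["claw","delta_pos","delta_rot"]}

```bash
ls; mkdir -p pics
python3 - <<'E'
from bench import r
import cv2,pickle
s=r.read_state();print(s['time'],s['ee_pos'],s['eef_rot'],s['width'],r.grip_point_offset)
for n in("top","side"):
    c=r.camera(n);pickle.dump(c,open(f"pics/{n}0.pkl","wb"));cv2.imwrite(f"pics/{n}0.png",c["pixels"][:,:,::-1]);print(c["camera_matrix"],c["cam_to_world"],[k for k in c])
E
```

```text
pics
0.0 [ 0.20282376 -0.59071277  0.18633398] [ 9.86351699e-01  1.64650557e-01 -1.62520264e-04 -7.02192569e-04] 0.08696055670328755 0.0187
[[463.87708794   0.         320.74389234]
 [  0.         463.87708794 241.14220603]
 [  0.           0.           1.        ]] [[-9.99833380e-03  9.83618854e-01 -1.79983287e-01  4.34725234e-01]
 [-9.99947217e-01 -1.02608676e-02 -5.27697675e-04  3.31291877e-02]
 [-2.36583806e-03  1.79968511e-01  9.83669527e-01  1.00305347e+00]
 [ 0.00000000e+00  0.00000000e+00  0.00000000e+00  1.00000000e+00]] ['pixels', 'camera_matrix', 'cam_to_world']
[[541.71561639   0.         319.47527994]
 [  0.         541.71561639 236.81008562]
 [  0.           0.           1.        ]] [[ 0.99618206  0.02911516 -0.082302    0.51728968]
 [-0.08539844  0.52069746 -0.8494594  -0.84666522]
 [ 0.0181223   0.85324467  0.52119585  0.65456246]
 [ 0.          0.          0.          1.        ]] ['pixels', 'camera_matrix', 'cam_to_world']
```

View pics/top0.png

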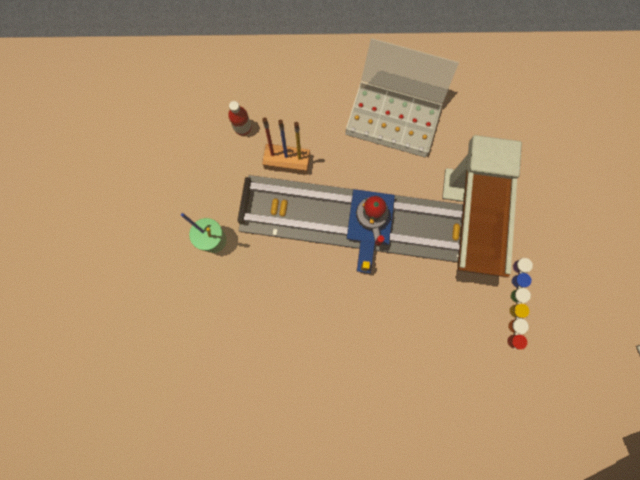

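View pics/side0.png

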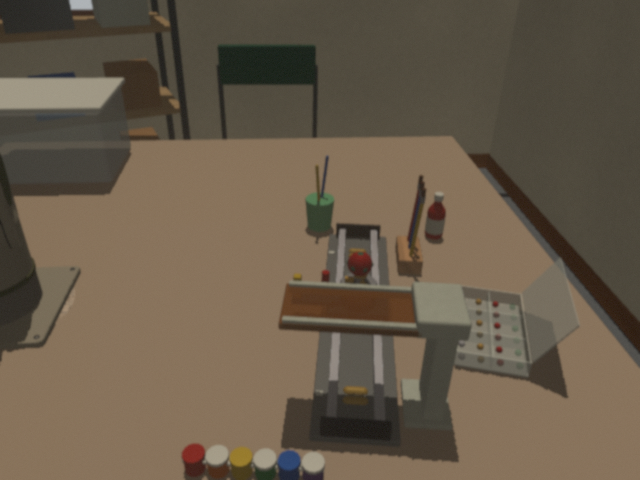

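The top view shows the rail with the lamp on the right (world -y). The yellow post is at about (366,265), the red knob at (380,239) and the ball at (375,208). The side view confirms the lamp arm is at the near end, with the paint strip at the bottom and the cup at the far end.

```bash
cat > h.py <<'E'
import numpy as np,cv2,pickle
def ray(c,px,z):
    K=c["camera_matrix"];T=c["cam_to_world"]
    p=np.linalg.inv(K)@[px[0],px[1],1];d=T[:3,:3]@[p[0],-p[1],-p[2]];o=T[:3,3]
    return (o+d*(z-o[2])/d[2])[:2]
def blobs(c,lo,hi,roi,amin=8):
    h=cv2.cvtColor(c["pixels"],cv2.COLOR_RGB2HSV);m=cv2.inRange(h,np.array(lo),np.array(hi))
    x0,y0,x1,y1=roi;k=np.zeros_like(m);k[y0:y1,x0:x1]=m[y0:y1,x0:x1]
    n,l,s,ce=cv2.connectedComponentsWithStats(k)
    return [(tuple(np.round(ce[i],1)),s[i].tolist()) for i in range(1,n) if s[i,4]>=amin],k
E
python3 - <<'E'
from h import *
c=pickle.load(open("pics/top0.pkl","rb"))
print("yellow",blobs(c,(15,150,90),(32,255,255),(240,170,470,290)))if 0 else None
for nm,lo,hi,roi,z in(("yel",(18,150,100),(32,255,255),(240,170,470,290),.09),("red",(0,170,70),(8,255,255),(340,180,410,260),.115),("blue",(100,120,40),(125,255,255),(330,170,410,290),.046)):
    b,k=blobs(c,lo,hi,roi)
    for ce,s in b: print(nm,ce,s,ray(c,ce,z))
b,k=blobs(c,(0,0,125),(180,60,255),(245,175,462,255),40)
for ce,s in b:
    print("rail",ce,s)
    x,y,w,h,_=s
    ys,xs=np.nonzero(k[y:y+h,x:x+w]); P=np.array([ray(c,(a+x,d+y),.03) for a,d in zip(xs,ys)])
    vx,vy,x0,y0=cv2.fitLine(P.astype(np.float32),cv2.DIST_HUBER,0,.001,.001).ravel();print(vx,vy,x0,y0,np.degrees(np.arctan(-vx/vy)))
im=c["pixels"][160:290,330:540,::-1];cv2.imwrite("pics/crop0.png",cv2.resize(im,None,fx=3.7,fy=3.7,interpolation=cv2.INTER_CUBIC))
E
```

```text
yel (np.float64(274.0), np.float64(206.6)) [271, 199, 7, 16, 85] [0.6740274  0.12775076]
yel (np.float64(283.0), np.float64(207.4)) [280, 200, 7, 16, 89] [0.6721609  0.10947824]
yel (np.float64(371.2), np.float64(220.5)) [370, 219, 4, 4, 13] [ 0.64304805 -0.06856278]
yel (np.float64(455.9), np.float64(231.4)) [453, 224, 7, 16, 100] [ 0.6188369 -0.2378636]
yel (np.float64(365.6), np.float64(264.9)) [362, 261, 8, 8, 56] [ 0.55299441 -0.05480054]
red (np.float64(374.3), np.float64(206.6)) [364, 197, 21, 20, 295] [ 0.66537437 -0.07272218]
red (np.float64(379.8), np.float64(239.1)) [377, 236, 7, 7, 37] [ 0.60005634 -0.08142118]
blue (np.float64(360.5), np.float64(229.2)) [348, 191, 27, 80, 805] [ 0.63454224 -0.05037108]
blue (np.float64(388.1), np.float64(200.0)) [376, 194, 18, 17, 104] [ 0.69747654 -0.11079413]
blue (np.float64(386.4), np.float64(232.1)) [381, 221, 10, 22, 96] [ 0.62773891 -0.10469735]
rail (np.float64(451.2), np.float64(190.1)) [443, 175, 19, 25, 278]
0.88588107 0.4639124 0.72270733 -0.25121033 -62.360134
rail (np.float64(300.8), np.float64(188.9)) [250, 176, 102, 26, 1
[... 215 characters left out ...]
4(208.3)) [394, 197, 68, 21, 564]
0.12227125 0.9924967 0.6806385 -0.2026099 -7.0232005
rail (np.float64(365.5), np.float64(217.4)) [357, 200, 27, 27, 164]
0.7244101 0.68936926 0.6555314 -0.067446336 -46.419796
rail (np.float64(418.8), np.float64(232.1)) [390, 212, 70, 38, 1231]
0.28492275 0.95855045 0.6294801 -0.17745513 -16.554232
rail (np.float64(297.7), np.float64(233.7)) [245, 223, 114, 23, 971]
0.085525885 0.9963359 0.6312609 0.044733483 -4.9062657
rail (np.float64(375.7), np.float64(232.1)) [373, 228, 6, 11, 41]
0.99894994 -0.045814972 0.6303332 -0.0847324 87.37407
rail (np.float64(412.7), np.float64(249.5)) [390, 243, 58, 12, 299]
0.02932946 -0.9995698 0.59594965 -0.17931269 1.6806952
```

View pics/crop0.png

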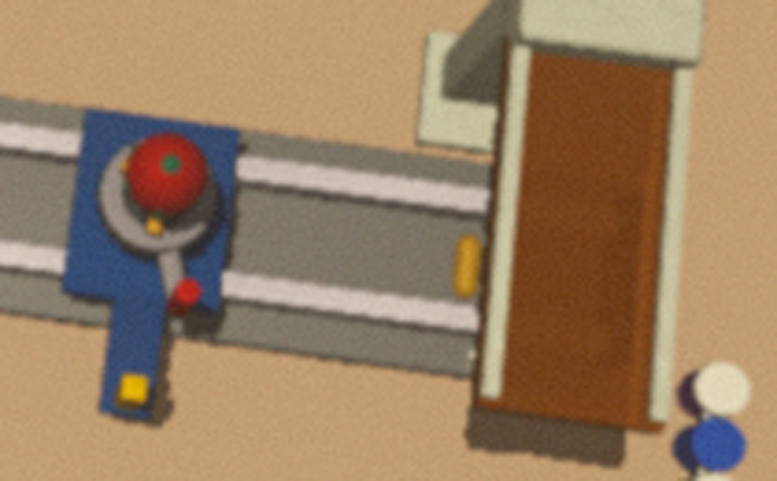

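The crop agrees with the masks. The post is at (0.553,-0.055), the knob at (0.600,-0.081) with a≈0.22, rail yaw is -7°, and the lamp lies on the rail's -y side.

```bash
cat >> h.py <<'E'
from scipy.spatial.transform import Rotation as Ro
YAW=-6.97; G=np.array([.553,-.0548]); RX=np.array([np.cos(np.radians(YAW)),np.sin(np.radians(YAW))]); RY=np.array([-RX[1],RX[0]])
A=G+.110*RX
def Rt(lean):
    return Ro.from_euler('z',YAW,degrees=True)*Ro.from_euler('x',180,degrees=True)*Ro.from_euler('y',lean,degrees=True)
def grip2tcp(x,y,z,lean):   # rail coords (from chuck axis, middle station) of grip point -> TCP world
    g=np.append(A+x*RX+y*RY,z); return g+.0187*Rt(lean).as_matrix()[:,2]
def plan(s,tcp,lean=None):
    Rc=Ro.from_quat(s['eef_rot']); d=Rc.inv().apply(np.array(tcp)-s['ee_pos'])/.2
    print("t",round(s['time'],2),"pos",np.round(s['ee_pos'],4),"shift",np.round(d,3),"mm",np.round(np.linalg.norm(d)*200),"F",np.round(s['ft_force'],1),"w",round(s['width'],4))
    if lean is not None: 
        rv=(Rc.inv()*Rt(lean)).as_rotvec(); print("rot",np.round(rv/np.pi,3),"rows",np.degrees(np.linalg.norm(rv))/8.59)
E
python3 - <<'E'
from h import *
from bench import r
s=r.read_state();plan(s,(.42,-.09,.25),40)
E
```

```text
t 0.1 pos [ 0.2029 -0.5907  0.1864] shift [ 1.84  -2.016 -0.315] mm 549.0 F [-0.1  0.2  0.6] w 0.0871
rot [-0.051  0.218  0.138] rows 5.517195879069179
```

Request:
play_rows --claw '[0.5,0.5,0.5,0.5,0.5,0.5,0.5,0.5]' --delta_pos '[[0.13,-0.145,-0.04],[0.13,-0.145,-0.04],[0.13,-0.145,-0.04],[0.13,-0.145,-0.04],[0.13,-0.145,-0.04],[0.13,-0.145,-0.04],[0.13,-0.145,-0.04],[0.13,-0.145,-0.04]]' --delta_rot '[[0,0,0],[0,0,0],[0,0,0],[0,0,0],[0,0,0],[0,0,0],[0,0,0],[0,0,0]]'

```text
time: 0.9
ee_pos: [0.3246, -0.3025, 0.2512]
eef_rot: [0.986, 0.165, -0.0, -0.0]
ft_force: [0.6, -1.2, 1.6]
width: 0.0443
grip_force: 0.0
```

Request:
play_rows --claw '[0.5,0.5,0.5,0.5,0.5,0.5,0.5,0.5]' --delta_pos '[[0.13,-0.145,0],[0.13,-0.145,0],[0.13,-0.145,0],[0.13,-0.145,0],[0.13,-0.145,0],[0.13,-0.145,0],[0,0,0],[0,0,0]]' --delta_rot '[[0,0,0],[0,0,0],[0,0,0],[0,0,0],[0,0,0],[0,0,0],[0,0,0],[0,0,0]]'

```text
time: 1.7
ee_pos: [0.4153, -0.0886, 0.2509]
eef_rot: [0.986, 0.166, -0.0, 0.0]
ft_force: [-0.2, -1.0, 0.6]
width: 0.0437
grip_force: 0.0
```

Request:
play_rows --claw '[0.5,0.5,0.5,0.5,0.5,0.5,0.5,0.5]' --delta_pos '[[0,0,0],[0,0,0],[0,0,0],[0,0,0],[0,0,0],[0,0,0],[0,0,0],[0,0,0]]' --delta_rot '[[-0.0085,0.0363,0.023],[-0.0085,0.0363,0.023],[-0.0085,0.0363,0.023],[-0.0085,0.0363,0.023],[-0.0085,0.0363,0.023],[-0.0085,0.0363,0.023],[0,0,0],[0,0,0]]'

```text
time: 2.5
ee_pos: [0.4328, -0.1025, 0.2403]
eef_rot: [0.973, 0.008, 0.231, 0.019]
ft_force: [0.0, 0.4, -0.0]
width: 0.0435
grip_force: 0.0
```

Run:
```python
from h import *
from bench import r
s=r.read_state();t=grip2tcp(-.060,-.0206,.107,40);z=Rt(40).as_matrix()[:,2];print(t)
plan(s,t-.1*z,40)
```

```text
[ 0.61206199 -0.08277388  0.09267497]
t 2.5 pos [ 0.4328 -0.1025  0.2403] shift [ 0.36  -0.148  0.572] mm 138.0 F [ 0.   0.4 -0. ] w 0.0435
rot [-0.012  0.073  0.042] rows 1.7807581259763523
```

Run:
```python
from bench import r
import numpy as np
print(np.round(r.read_state()['joint_positions'],2))
```

```text
[ 0.33 -0.49 -0.11  2.2  -0.14  0.97 -1.28]
```

Request:
play_rows --claw '[0.5,0.5,0.5,0.5,0.5,0.5]' --delta_pos '[[0.09,-0.037,0.143],[0.09,-0.037,0.143],[0.09,-0.037,0.143],[0.09,-0.037,0.143],[0,0,0],[0,0,0]]' --delta_rot '[[0,0,0],[0,0,0],[0,0,0],[0,0,0],[0,0,0],[0,0,0]]'

```text
time: 3.1
ee_pos: [0.5484, -0.0773, 0.169]
eef_rot: [0.973, 0.006, 0.23, 0.02]
ft_force: [-0.5, -0.5, 0.7]
width: 0.0432
grip_force: 0.0
```

Run:
```python
from h import *
from bench import r
s=r.read_state();t=grip2tcp(-.060,-.0206,.107,40);z=Rt(40).as_matrix()[:,2]
plan(s,t-.1*z,40);print(np.round(s['joint_positions'],2))
```

```text
t 3.1 pos [ 0.5484 -0.0773  0.169 ] shift [ 0.    -0.012 -0.002] mm 2.0 F [-0.5 -0.5  0.7] w 0.0432
rot [-0.011  0.074  0.04 ] rows 1.7739628832591972
[ 0.33 -0.16 -0.25  2.12 -0.05  0.71 -1.46]
```

Request:
play_rows --claw '[0.5,0.5,0.5,0.5]' --delta_pos '[[0,-0.012,0],[0,0,0],[0,0,0],[0,0,0]]' --delta_rot '[[-0.0055,0.037,0.02],[-0.0055,0.037,0.02],[0,0,0],[0,0,0]]'

```text
time: 3.5
ee_pos: [0.5483, -0.0747, 0.1706]
eef_rot: [0.937, -0.056, 0.343, 0.022]
ft_force: [0.4, -0.4, 0.7]
width: 0.0433
grip_force: 0.0
```

Run:
```python
from h import *
from bench import r
import cv2
s=r.read_state();t=grip2tcp(-.060,-.0206,.107,40)
plan(s,t,40);print(np.round(s['joint_positions'],2))
cv2.imwrite("pics/s1.png",r.camera("side")["pixels"][150:350,200:500,::-1].repeat(2,0).repeat(2,1))
```

```text
t 3.5 pos [ 0.5483 -0.0747  0.1706] shift [-0.006  0.001  0.505] mm 101.0 F [ 0.4 -0.4  0.7] w 0.0433
rot [ 0.    -0.001  0.001] rows 0.03581029476229101
[ 0.35 -0.3  -0.3   2.33 -0.07  0.4  -1.61]
```

View pics/s1.png

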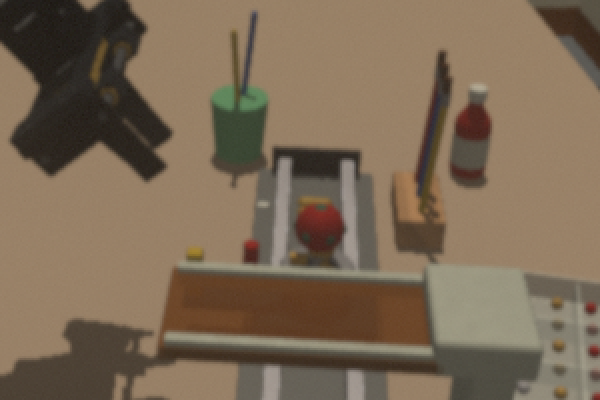

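The side crop shows the leaned gripper, with both fingers pointing at the red knob (crop 250,250), clear of lamp, ball and cup. I'll advance along the tool axis so the fingers straddle the knob.

Request:
play_rows --claw '[0.5,0.5,0.5,0.5,0.5,0.5,0.5]' --delta_pos '[[-0.006,0,0.1],[0,0,0.1],[0,0,0.1],[0,0,0.1],[0,0,0.1],[0,0,0],[0,0,0]]' --delta_rot '[[0,0,0],[0,0,0],[0,0,0],[0,0,0],[0,0,0],[0,0,0],[0,0,0]]'

```text
time: 4.25
ee_pos: [0.6128, -0.0815, 0.093]
eef_rot: [0.937, -0.056, 0.343, 0.021]
ft_force: [0.3, 0.1, -0.0]
width: 0.0433
grip_force: 0.0
```

Run:
```python
from h import *
from bench import r
s=r.read_state();t=grip2tcp(-.060,-.0206,.107,40)
plan(s,t,40);print(np.round(s['joint_positions'],2))
c=r.camera("top");cv2.imwrite("pics/t2.png",c["pixels"][160:290,300:460,::-1].repeat(4,0).repeat(4,1))
R0=.062
for a in np.linspace(.22,1.1,9):
  print(round(a,2),np.round(R0*np.array([-np.cos(.55-a),-np.sin(.55-a)]),4))
```

```text
t 4.25 pos [ 0.6128 -0.0815  0.093 ] shift [-0.003  0.007 -0.001] mm 1.0 F [ 0.3  0.1 -0. ] w 0.0433
rot [-0.    -0.001  0.001] rows 0.02918568935691195
[ 0.51  0.01 -0.49  2.27  0.38  0.18 -2.02]
0.22 [-0.0587 -0.0201]
0.33 [-0.0605 -0.0135]
0.44 [-0.0616 -0.0068]
0.55 [-0.062 -0.   ]
0.66 [-0.0616  0.0068]
0.77 [-0.0605  0.0135]
0.88 [-0.0587  0.0201]
0.99 [-0.0561  0.0264]
1.1 [-0.0529  0.0324]
```

View pics/t2.png

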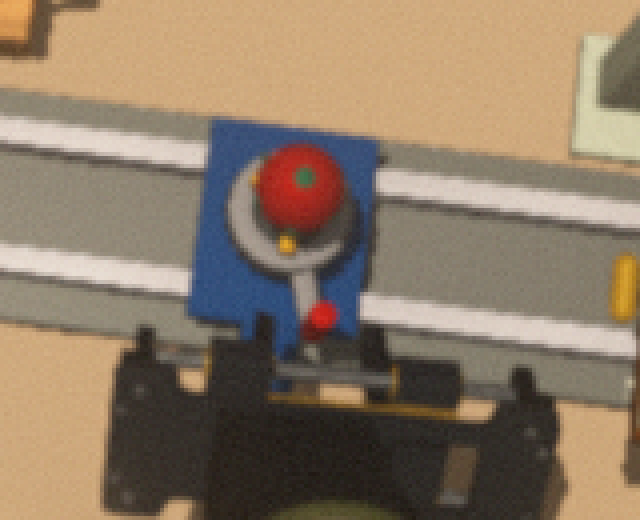

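The top crop shows the knob (323,315) between the fingers (264 and 375). I'll narrow the fingers loosely and sweep toward rail +y.

Request:
play_rows --claw '[0.76,0.76,0.76,0.76]' --delta_pos '[[0,0,0],[0,0,0],[0,0,0],[0,0,0]]' --delta_rot '[[0,0,0],[0,0,0],[0,0,0],[0,0,0]]' --squeeze 5

```text
time: 4.7
ee_pos: [0.6121, -0.0807, 0.0926]
eef_rot: [0.937, -0.055, 0.343, 0.021]
ft_force: [-0.2, -0.1, -0.4]
width: 0.0232
grip_force: 0.0
```

Request:
play_rows --claw '[0.76,0.76,0.76,0.76,0.76,0.76,0.76,0.76]' --delta_pos '[[0,-0.025,0],[0,-0.025,0],[0,-0.025,0],[0,-0.025,0],[0,-0.025,0],[0,-0.025,0],[0,-0.025,0],[0,0,0]]' --delta_rot '[[0,0,0],[0,0,0],[0,0,0],[0,0,0],[0,0,0],[0,0,0],[0,0,0],[0,0,0]]'

```text
time: 5.5
ee_pos: [0.6163, -0.0453, 0.0923]
eef_rot: [0.937, -0.055, 0.343, 0.021]
ft_force: [0.0, 0.0, 0.4]
width: 0.0206
grip_force: 0.0
```

Run:
```python
from h import *
from bench import r
s=r.read_state()
plan(s,grip2tcp(-.056,.034,.107,40),40);print(np.round(s['joint_positions'],2),s['grip_force'])
c=r.camera("top")
for nm,lo,hi,roi,z in(("yel",(18,150,100),(32,255,255),(340,250,400,290),.09),("red",(0,170,70),(8,255,255),(340,190,410,260),.115)):
    for ce,a in blobs(c,lo,hi,roi)[0]: p=ray(c,ce,z)-A; print(nm,ce,a[4],p@RX,p@RY)
```

```text
t 5.5 pos [ 0.6163 -0.0453  0.0923] shift [ 0.018 -0.084  0.013] mm 17.0 F [0.  0.  0.4] w 0.0206
rot [-0.001 -0.001  0.001] rows 0.04186387332549856
[ 0.45  0.01 -0.52  2.27  0.66  0.21 -2.36] 0.0
yel (np.float64(377.6), np.float64(259.9)) 28 -0.09740172566754189 -0.02273555407392735
red (np.float64(374.4), np.float64(206.6)) 299 0.003740599255297455 -0.004349122547588546
red (np.float64(379.2), np.float64(239.7)) 42 -0.061374520916842916 -0.01965907137909763
```

Run:
```python
from h import *
from bench import r
a=r.camera("top")["pixels"][180:290,320:440,::-1].repeat(4,0).repeat(4,1)
b=r.camera("side")["pixels"][200:310,260:380,::-1].repeat(4,0).repeat(4,1)[:, :310]
cv2.imwrite("pics/t3.png",np.hstack([a,b]))
```

```text
(no output)
```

View pics/t3.png

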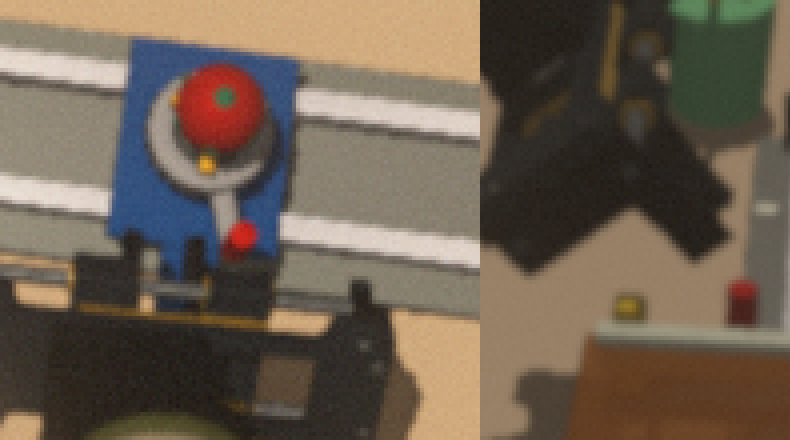

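Both views show the knob unmoved, at crop (242,237). The fingers passed just robot-side of it, so I'll project the reported TCP and compare.

```bash
cat >> h.py <<'E'
def proj(c,p):
    T=c["cam_to_world"];q=T[:3,:3].T@(np.array(p)-T[:3,3]);q=np.array([q[0],-q[1],-q[2]]);u=c["camera_matrix"]@q;return np.round(u[:2]/u[2],1)
E
python3 - <<'E'
from h import *
from bench import r
s=r.read_state();R=Ro.from_quat(s['eef_rot']).as_matrix();p=s['ee_pos']
print(R.round(2),s['eef_rot'])
for n in("top","side"):
    c=r.camera(n);o=(320,180) if n=="top" else(260,200)
    print(n,"tcp",(proj(c,p)-o)*4+((0,0) if n=="top" else (480,0)),"fing +-",[((proj(c,p+R[:,1]*w)-o)*4+((0,0) if n=="top" else (480,0))) for w in(-.018,.018)],"knobtop",(proj(c,[.600,-.0814,.115])-o)*4+((0,0) if n=="top" else (480,0)))
E
```

```text
[[ 0.76 -0.12  0.64]
 [-0.09 -0.99 -0.08]
 [ 0.65  0.   -0.76]] [ 0.93742605 -0.05531866  0.34313085  0.02081967]
top tcp [162.4 214. ] fing +- [array([126.4, 210.4]), array([198., 218.])] knobtop [239.2 236.4]
side tcp [761.6 280.4] fing +- [array([762.4, 258. ]), array([761.2, 303.2])] knobtop [734.8 284.8]
```

Run:
```python
from h import *
from bench import r
s=r.read_state();R=Ro.from_quat(s['eef_rot']).as_matrix()
ct,cs=r.camera("top"),r.camera("side")
def P(c):
    T=np.linalg.inv(c["cam_to_world"]);return c["camera_matrix"]@np.diag([1,-1,-1])@T[:3]
for a,b in(((195,236),(730,235)),((132,232),(733,192))):
    X=cv2.triangulatePoints(P(ct),P(cs),np.array([a],float).T/4+[[320],[180]],(np.array([b],float)-[480,0]).T/4+[[260],[200]]).ravel();X=X[:3]/X[3]
    print(X,"in tool",R.T@(X-s['ee_pos']))
```

```text
[ 0.59924681 -0.05879919  0.12566975] in tool [ 0.00996585  0.01436983 -0.03541275]
[ 0.60235885 -0.02835801  0.12830205] in tool [ 0.0112945  -0.01622307 -0.03777654]
```

Triangulating the finger corners puts the real tips about 36 mm behind the reported TCP, so the fingers passed over the knob. I'll back off, return, and go in deeper in stages.

Request:
play_rows --claw '[0.5,0.5,0.5,0.5,0.5,0.5,0.5,0.5]' --delta_pos '[[0,0,-0.1],[0,0,-0.05],[0,0.087,0],[0,0.087,0],[0,0,0.1],[0,0,0.05],[0,0,0.1],[0,0,0]]' --delta_rot '[[0,0,0],[0,0,0],[0,0,0],[0,0,0],[0,0,0],[0,0,0],[0,0,0],[0,0,0]]'

```text
time: 6.65
ee_pos: [0.6241, -0.0823, 0.0759]
eef_rot: [0.938, -0.055, 0.342, 0.021]
ft_force: [-1.1, 1.2, -0.2]
width: 0.0435
grip_force: 0.0
```

Run:
```python
from h import *
from bench import r
s=r.read_state();plan(s,(.6128,-.0815,.093),40);print(np.round(s['joint_positions'],2))
ct,cs=r.camera("top"),r.camera("side")
a=ct["pixels"][180:290,320:440,::-1].repeat(4,0).repeat(4,1)
b=cs["pixels"][200:310,260:380,::-1].repeat(4,0).repeat(4,1)[:, :310]
cv2.imwrite("pics/t4.png",np.hstack([a,b]))
```

```text
t 6.65 pos [ 0.6241 -0.0823  0.0759] shift [ 0.012  0.003 -0.102] mm 20.0 F [-1.1  1.2 -0.2] w 0.0435
rot [-0.    -0.001  0.001] rows 0.02916467769365008
[ 0.44  0.07 -0.42  2.26  0.61  0.15 -2.24]
```

View pics/t4.png

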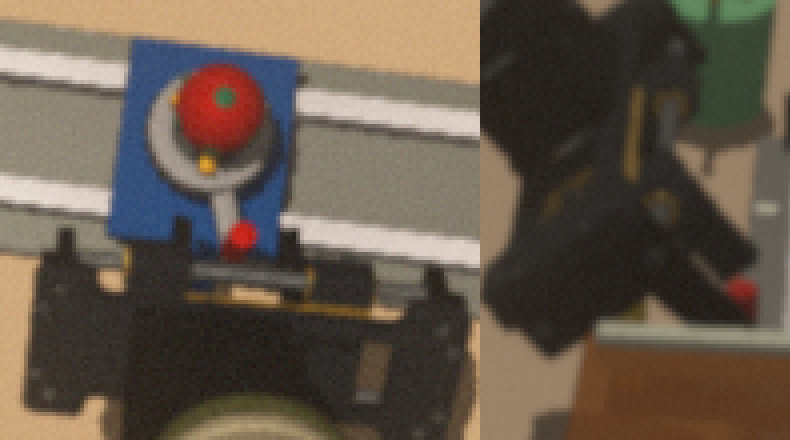

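The knob (top 242,237) sits between the fingertips (182,225) and (290,232). In the side view (742,290) the near finger partly hides it. I'll triangulate the tips again.

```bash
cat >> h.py <<'E'
def P(c):
    T=np.linalg.inv(c["cam_to_world"]);return c["camera_matrix"]@np.diag([1,-1,-1])@T[:3]
E
python3 - <<'E'
from h import *
from bench import r
s=r.read_state();R=Ro.from_quat(s['eef_rot']).as_matrix()
ct,cs=r.camera("top"),r.camera("side")
for a,b in(((290,230),(758,300)),((182,220),(757,248)),((242,237),(742,284))):
    X=cv2.triangulatePoints(P(ct),P(cs),np.array([a],float).T/4+[[320],[180]],(np.array([b],float)-[480,0]).T/4+[[260],[200]]).ravel();X=X[:3]/X[3]
    print(X,"in tool",R.T@(X-s['ee_pos']))
E
```

```text
[ 0.60501269 -0.10507695  0.12289692] in tool [ 0.01720621  0.02524191 -0.04509449]
[ 0.61086535 -0.05384916  0.11470498] in tool [ 0.01176805 -0.02632376 -0.03900722]
[ 0.60160805 -0.08267728  0.11584407] in tool [ 0.00806337  0.00339593 -0.04359754]
```

Request:
play_rows --claw '[0.5,0.5,0.5,0.76,0.76,0.76,0.76]' --delta_pos '[[-0.01,0.01,0.045],[-0.01,0,0.045],[0,0,0],[0,0,0],[0,0,0],[0,0,0],[0,0,0]]' --delta_rot '[[0,0,0],[0,0,0],[0,0,0],[0,0,0],[0,0,0],[0,0,0],[0,0,0]]'

```text
time: 7.55
ee_pos: [0.6326, -0.0853, 0.0618]
eef_rot: [0.937, -0.055, 0.343, 0.021]
ft_force: [-0.0, 0.8, 0.2]
width: 0.0233
grip_force: 0.0
```

Request:
play_rows --claw '[0.76,0.76,0.76,0.76,0.76]' --delta_pos '[[0,-0.025,0],[0,-0.025,0],[0,-0.025,0],[0,-0.025,0],[0,0,0]]' --delta_rot '[[0,0,0],[0,0,0],[0,0,0],[0,0,0],[0,0,0]]'

```text
time: 8.05
ee_pos: [0.6347, -0.0649, 0.0612]
eef_rot: [0.937, -0.055, 0.343, 0.021]
ft_force: [-1.2, -0.8, -0.9]
width: 0.021
grip_force: 0.4
```

```bash
cat >> h.py <<'E'
def look(r):
    s=r.read_state();p=s['ee_pos'];q=p[:2]-A
    print("t",round(s['time'],2),"rail xyz",np.round([q@RX,q@RY,p[2]],4),"F",np.round(s['ft_force'],1),"w",round(s['width'],4),np.round(s['joint_positions'],2))
    c=r.camera("top")
    for ce,a in blobs(c,(0,170,70),(8,255,255),(320,190,460,260))[0]: d=ray(c,ce,.115)-A; print("red",ce,a[4],np.round([d@RX,d@RY],4),"a",.55-np.arctan2(-d@RY,-d@RX))
    b,k=blobs(c,(100,120,40),(125,255,255),(250,180,500,290),30); print("blue",[x[1] for x in b])
    return c
E
python3 - <<'E'
from h import *
from bench import r
look(r)
E
```

```text
t 8.05 rail xyz [-0.0277 -0.0001  0.0612] F [-1.2 -0.8 -0.9] w 0.021 [ 0.18  0.1  -0.21  2.26  0.92  0.14 -2.59]
red (np.float64(374.0), np.float64(206.7)) 299 [ 0.0035 -0.0036] a -1.7872956663651733
red (np.float64(370.9), np.float64(238.7)) 38 [-0.0612 -0.0034] a 0.49412396142979115
blue [[347, 191, 46, 46, 548], [376, 222, 14, 18, 125]]
```

The knob now moves with the fingers (a≈0.49), but the wrist is near singular (j6 small, j7 at its limit). I'll lean less, pivoting about the tips.

Request:
play_rows --claw '[0.76,0.76,0.76,0.76,0.76]' --delta_pos '[[-0.013,0,0],[-0.013,0,0],[-0.013,0,0],[0,0,0],[0,0,0]]' --delta_rot '[[0,-0.022,0],[0,-0.022,0],[0,-0.022,0],[0,0,0],[0,0,0]]'

```text
time: 8.6
ee_pos: [0.6312, -0.0699, 0.0581]
eef_rot: [0.962, -0.06, 0.266, 0.022]
ft_force: [0.6, 0.2, -0.7]
width: 0.0213
grip_force: 0.0
```

Run:
```python
from h import *
from bench import r
c=look(r);plan(r.read_state(),(0,0,0),28)
```

```text
t 8.6 rail xyz [-0.0305 -0.0055  0.0581] F [ 0.6  0.2 -0.7] w 0.0213 [ 0.36  0.15 -0.39  2.12  0.38  0.37 -2.02]
red (np.float64(373.3), np.float64(206.6)) 301 [ 0.0035 -0.0022] a -2.0318339701707835
blue [[348, 191, 45, 40, 447], [381, 220, 10, 12, 47]]
t 8.65 pos [ 0.6306 -0.0697  0.0576] shift [-2.869  0.05  -1.382] mm 637.0 F [-0.6 -0.4  0.1] w 0.0209
rot [ 0.004 -0.016  0.   ] rows 0.3483475153529481
```

Request:
play_rows --claw '[0.76,0.76,0.76,0.76,0.76,0.76,0.76]' --delta_pos '[[0,-0.025,0],[0,-0.025,0],[0,-0.025,0],[0,-0.025,0],[0,-0.025,0],[0,-0.025,0],[0,0,0]]' --delta_rot '[[0,0,0],[0,0,0],[0,0,0],[0,0,0],[0,0,0],[0,0,0],[0,0,0]]'

```text
time: 9.35
ee_pos: [0.6352, -0.0382, 0.058]
eef_rot: [0.962, -0.059, 0.266, 0.021]
ft_force: [-0.1, 0.7, 0.2]
width: 0.0211
grip_force: 0.0
```

Run:
```python
from h import *
from bench import r
c=look(r);plan(r.read_state(),(0,0,0),30)
```

```text
t 9.35 rail xyz [-0.0305  0.0264  0.058 ] F [-0.1  0.7  0.2] w 0.0211 [ 0.28  0.15 -0.38  2.11  0.46  0.39 -2.15]
red (np.float64(373.5), np.float64(206.6)) 301 [ 0.0035 -0.0026] a -1.961348218455193
blue [[348, 191, 45, 40, 450], [381, 221, 9, 14, 67]]
t 9.4 pos [ 0.635  -0.0385  0.0579] shift [-2.874  0.201 -1.379] mm 639.0 F [-1.2  0.4 -0.7] w 0.0206
rot [ 0.003 -0.005  0.001] rows 0.12242125538266155
```

```bash
cat >> h.py <<'E'
def side(r):
    c=r.camera("side")
    for ce,a in blobs(c,(0,150,50),(8,255,255),(290,230,390,290),4)[0]:
        d=ray(c,ce,.11)-A; print("side red",ce,a,np.round([d@RX,d@RY],4))
    return c
E
python3 - <<'E'
from h import *
from bench import r
c=pickle.load(open("pics/side0.pkl","rb"))
class Q: camera=lambda s,n:c
side(Q());side(r)
E
```

```text
side red (np.float64(359.7), np.float64(259.9)) [349, 253, 22, 14, 226] [0.0038 0.0259]
side red (np.float64(360.2), np.float64(268.9)) [358, 267, 6, 5, 9] [ 0.0039 -0.0026]
side red (np.float64(325.2), np.float64(273.1)) [323, 271, 6, 6, 28] [-0.0574 -0.0192]
side red (np.float64(358.2), np.float64(273.6)) [357, 273, 3, 2, 5] [-0.     -0.0172]
side red (np.float64(359.3), np.float64(260.2)) [349, 252, 21, 23, 261] [0.003  0.0248]
side red (np.float64(329.3), np.float64(257.4)) [327, 255, 5, 6, 21] [-0.0513  0.0305]
```

Request:
play_rows --claw '[0.76,0.76,0.76,0.76]' --delta_pos '[[0,-0.01,0],[0,-0.01,0],[0,0,0],[0,0,0]]' --delta_rot '[[0,0,0],[0,0,0],[0,0,0],[0,0,0]]'

```text
time: 9.85
ee_pos: [0.6354, -0.0354, 0.0578]
eef_rot: [0.962, -0.059, 0.265, 0.021]
ft_force: [0.3, -1.3, -0.9]
width: 0.0211
grip_force: 0.5
```

Run:
```python
from h import *
from bench import r
c=look(r);d=side(r);a=c["pixels"][180:290,320:440,::-1].repeat(4,0).repeat(4,1)
b=d["pixels"][200:310,260:380,::-1].repeat(4,0).repeat(4,1)[:, :310]
cv2.imwrite("pics/t5.png",np.hstack([a,b]))
```

```text
t 9.85 rail xyz [-0.0306  0.0292  0.0578] F [ 0.3 -1.3 -0.9] w 0.0211 [ 0.27  0.15 -0.38  2.11  0.47  0.39 -2.17]
red (np.float64(373.7), np.float64(206.7)) 303 [ 0.0034 -0.003 ] a -1.8671481619685528
blue [[348, 191, 45, 40, 440], [380, 221, 10, 14, 71]]
side red (np.float64(359.3), np.float64(259.7)) [349, 252, 22, 17, 255] [0.0031 0.0265]
side red (np.float64(329.6), np.float64(256.7)) [327, 254, 6, 6, 23] [-0.0508  0.0329]
side red (np.float64(357.4), np.float64(272.3)) [356, 270, 4, 5, 11] [-0.0013 -0.0133]
```

View pics/t5.png

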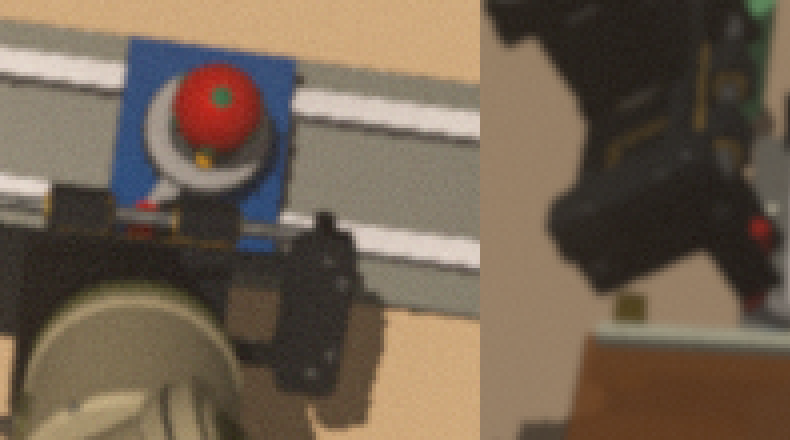

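The top crop shows the lever bar swung to the lower left and the knob (147,210) held between the fingers. The carrier has not moved. I'll creep on to the stop.

Request:
play_rows --claw '[0.76,0.76,0.76,0.76]' --delta_pos '[[0,-0.008,0],[0,-0.007,0],[0,0,0],[0,0,0]]' --delta_rot '[[0,0,0],[0,0,0],[0,0,0],[0,0,0]]'

```text
time: 10.35
ee_pos: [0.6358, -0.0325, 0.0578]
eef_rot: [0.962, -0.059, 0.265, 0.021]
ft_force: [1.3, -2.3, -0.1]
width: 0.0208
grip_force: 1.1
```

Run:
```python
from h import *
from bench import r
c=look(r);d=side(r)
for i in range(4): r.camera("side");print(r.read_state()['ft_force'].round(1))
```

```text
t 10.35 rail xyz [-0.0306  0.0322  0.0578] F [ 1.3 -2.3 -0.1] w 0.0208 [ 0.27  0.16 -0.38  2.11  0.48  0.4  -2.18]
red (np.float64(373.5), np.float64(206.6)) 300 [ 0.0035 -0.0026] a -1.961348218455193
blue [[348, 191, 45, 40, 434], [379, 221, 11, 14, 79]]
side red (np.float64(329.7), np.float64(255.8)) [327, 253, 6, 6, 26] [-0.0507  0.0359]
side red (np.float64(359.2), np.float64(259.6)) [349, 252, 22, 17, 250] [0.0029 0.0268]
[ 1.  -3.4  0.3]
[ 1.1 -2.6 -0.8]
[ 0.8 -3.1 -0.1]
[ 0.3 -3.6  0.8]
```

Request:
play_rows --claw '[0.76,0.76,0.76,0.76]' --delta_pos '[[0,-0.008,0],[0,0,0],[0,0,0],[0,0,0]]' --delta_rot '[[0,0,0],[0,0,0],[0,0,0],[0,0,0]]'

```text
time: 11.05
ee_pos: [0.6359, -0.0309, 0.0577]
eef_rot: [0.962, -0.059, 0.265, 0.021]
ft_force: [1.8, -2.7, -0.4]
width: 0.0209
grip_force: 1.5
```

Run:
```python
from h import *
from bench import r
c=look(r);d=side(r)
for i in range(4): r.camera("side");print(r.read_state()['ft_force'].round(1))
```

```text
t 11.05 rail xyz [-0.0306  0.0338  0.0577] F [ 1.8 -2.7 -0.4] w 0.0209 [ 0.26  0.16 -0.38  2.11  0.48  0.4  -2.19]
red (np.float64(373.6), np.float64(206.7)) 301 [ 0.0034 -0.0028] a -1.8973804180907912
red (np.float64(353.8), np.float64(230.6)) 9 [-0.0489  0.0313] a 1.1191269875773437
blue [[348, 191, 27, 40, 311], [376, 194, 17, 20, 122], [379, 221, 11, 14, 79]]
side red (np.float64(330.0), np.float64(255.9)) [327, 253, 7, 8, 32] [-0.0501  0.0356]
side red (np.float64(359.4), np.float64(259.7)) [349, 252, 22, 20, 257] [0.0033 0.0265]
side red (np.float64(357.5), np.float64(273.2)) [356, 273, 4, 2, 4] [-0.0012 -0.0161]
[ 0.9 -3.5 -0.7]
[ 1.7 -2.5 -0.3]
[ 1.3 -3.7  0.4]
[ 1.5 -2.8 -0.2]
```

The knob stopped moving while the fingers advanced 1.6 mm and the force rose to 3 N, so the lever is at its stop. I'll unload and retract.

Request:
play_rows --claw '[0.76,0.7,0.6,0.6,0.5,0.5,0.3,0.3]' --delta_pos '[[0,0.012,0],[0,0.012,0],[0,0,-0.05],[0,0,-0.1],[0,0,-0.1],[0,0,-0.1],[0,0,-0.1],[0,0,0]]' --delta_rot '[[0,0,0],[0,0,0],[0,0,0],[0,0,0],[0,0,0],[0,0,0],[0,0,0],[0,0,0]]'

```text
time: 12.15
ee_pos: [0.5901, -0.0286, 0.1377]
eef_rot: [0.962, -0.059, 0.267, 0.022]
ft_force: [-0.0, -0.7, 0.5]
width: 0.0524
grip_force: 0.0
```

Run:
```python
from h import *
from bench import r
c=look(r);side(r);s=r.read_state()
z=Rt(36).as_matrix()[:,2];g=np.append(G,.073);t=g+.0557*z;print(t);plan(s,t-.09*z,36)
```

```text
t 12.15 rail xyz [-0.0763  0.0305  0.1377] F [-0.  -0.7  0.5] w 0.0524 [ 0.33 -0.07 -0.43  2.14  0.19  0.54 -1.93]
red (np.float64(373.6), np.float64(206.5)) 293 [ 0.0038 -0.0028] a -1.9589600040245203
red (np.float64(353.5), np.float64(232.9)) 33 [-0.0535  0.0314] a 1.0806759614190493
blue [[347, 191, 29, 48, 322], [377, 194, 16, 19, 115], [360, 221, 30, 29, 426]]
side red (np.float64(359.4), np.float64(259.4)) [349, 252, 22, 15, 243] [0.0033 0.0274]
side red (np.float64(329.6), np.float64(261.7)) [328, 255, 5, 18, 43] [-0.0505  0.0166]
side red (np.float64(359.2), np.float64(269.8)) [357, 268, 5, 5, 6] [ 0.002  -0.0055]
[ 0.58549769 -0.05877294  0.02793775]
t 12.25 pos [ 0.5897 -0.029   0.1352] shift [-0.318  0.15   0.012] mm 70.0 F [-0.2 -0.  -0.2] w 0.0574
rot [0.003 0.028 0.001] rows 0.5961213817209374
```

The knob is now clearly visible at rail (-53.5, 31.4) mm, so a≈1.08 and the chuck is closed. Next is the post.

Request:
play_rows --claw '[0.3,0.3,0.3,0.3,0.3,0.3]' --delta_pos '[[-0.16,0.075,0.006],[-0.158,0.075,0.006],[0,0,0],[0,0,0],[0,0,0],[0,0,0]]' --delta_rot '[[0,0,0],[0,0,0],[0.003,0.028,0.001],[0,0,0],[0,0,0],[0,0,0]]'

```text
time: 12.85
ee_pos: [0.5341, -0.052, 0.1014]
eef_rot: [0.95, -0.058, 0.308, 0.019]
ft_force: [0.4, 0.5, -0.2]
width: 0.0608
grip_force: 0.0
```

Run:
```python
from h import *
from bench import r
s=r.read_state();z=Rt(36).as_matrix()[:,2];g=np.append(G,.073);t=g+.0557*z;plan(s,t,36);look(r)
```

```text
t 12.85 pos [ 0.5341 -0.052   0.1014] shift [-0.006  0.002  0.45 ] mm 90.0 F [ 0.4  0.5 -0.2] w 0.0608
rot [ 0.     0.001 -0.   ] rows 0.013371442483759518
t 12.85 rail xyz [-0.1291  0.0005  0.1014] F [ 0.4  0.5 -0.2] w 0.0608 [ 0.35 -0.2  -0.38  2.38  0.09  0.33 -1.82]
red (np.float64(373.6), np.float64(206.5)) 290 [ 0.0038 -0.0028] a -1.9589600040245203
red (np.float64(353.4), np.float64(232.8)) 34 [-0.0533  0.0316] a 1.0850908307211946
blue [[347, 191, 46, 47, 407], [357, 224, 33, 46, 547]]
```

Request:
play_rows --claw '[0.3,0.3,0.3,0.3,0.3,0.3]' --delta_pos '[[-0.006,0,0.1],[0,0,0.1],[0,0,0.1],[0,0,0.1],[0,0,0],[0,0,0]]' --delta_rot '[[0,0,0],[0,0,0],[0,0,0],[0,0,0],[0,0,0],[0,0,0]]'

```text
time: 13.5
ee_pos: [0.577, -0.0579, 0.0375]
eef_rot: [0.95, -0.059, 0.307, 0.019]
ft_force: [0.7, 0.3, -0.0]
width: 0.0608
grip_force: 0.0
```

Run:
```python
from h import *
from bench import r
s=r.read_state();z=Rt(36).as_matrix()[:,2];g=np.append(G,.073);t=g+.0557*z;plan(s,t,36);c=look(r);d=r.camera("side")
a=c["pixels"][180:290,320:440,::-1].repeat(4,0).repeat(4,1)
b=d["pixels"][200:310,260:380,::-1].repeat(4,0).repeat(4,1)[:, :310]
cv2.imwrite("pics/t6.png",np.hstack([a,b]))
```

```text
t 13.5 pos [ 0.577  -0.0579  0.0375] shift [ 0.007 -0.001  0.064] mm 13.0 F [ 0.7  0.3 -0. ] w 0.0608
rot [ 0.     0.001 -0.001] rows 0.02476535707263891
t 13.5 rail xyz [-0.0858 -0.0002  0.0375] F [ 0.7  0.3 -0. ] w 0.0608 [ 0.47  0.06 -0.51  2.33  0.71  0.19 -2.39]
red (np.float64(373.6), np.float64(206.6)) 296 [ 0.0036 -0.0028] a -1.9291779492029002
red (np.float64(353.4), np.float64(232.7)) 33 [-0.0531  0.0316] a 1.0869994906335105
blue [[347, 191, 46, 48, 419], [357, 223, 33, 46, 569]]
```

View pics/t6.png

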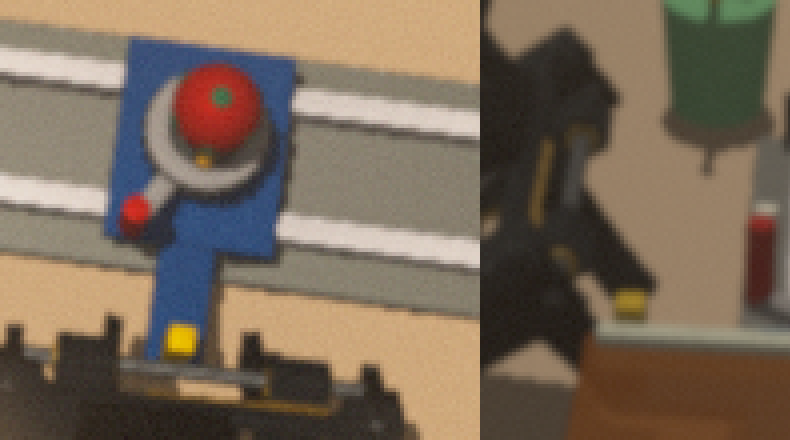

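The post (181,340) is centred between the tips (112 and 250), and the knob is swung to lower left. I'll go a little deeper and grip.

Request:
play_rows --claw '[0.3,0.3,1,1,1,1,1,1]' --delta_pos '[[0,0,0.025],[0,0,0.025],[0,0,0],[0,0,0],[0,0,0],[0,0,0],[0,0,0],[0,0,0]]' --delta_rot '[[0,0,0],[0,0,0],[0,0,0],[0,0,0],[0,0,0],[0,0,0],[0,0,0],[0,0,0]]' --squeeze 15

```text
time: 14.4
ee_pos: [0.5826, -0.0591, 0.0294]
eef_rot: [0.949, -0.059, 0.308, 0.02]
ft_force: [1.0, -0.0, 0.6]
width: 0.0213
grip_force: 0.0
```

Run:
```python
from h import *
from bench import r
look(r)
```

```text
t 14.4 rail xyz [-0.0801 -0.0007  0.0294] F [ 1.  -0.   0.6] w 0.0213 [ 0.43  0.09 -0.48  2.32  0.84  0.18 -2.52]
red (np.float64(373.5), np.float64(206.5)) 296 [ 0.0037 -0.0026] a -1.990925538580462
red (np.float64(353.5), np.float64(232.7)) 35 [-0.0531  0.0314] a 1.0844772163826284
blue [[347, 191, 46, 48, 424], [359, 223, 31, 38, 541]]
```

Request:
play_rows --claw '[1,1,1,1,1,1]' --delta_pos '[[0,0,0],[0,0,0],[0,0,0],[0,0,0],[0,0.02,0],[0,0.03,0]]' --delta_rot '[[0,0,0],[0,0,0],[0,0,0],[0,0,0],[0,0,0],[0,0,0]]'

```text
time: 15.05
ee_pos: [0.5817, -0.0654, 0.0294]
eef_rot: [0.95, -0.056, 0.308, 0.018]
ft_force: [-8.6, 12.1, 7.3]
width: 0.0144
grip_force: 15.0
```

Run:
```python
from h import *
from bench import r
look(r);print(r.read_state()['grip_force'])
```

```text
t 15.05 rail xyz [-0.0802 -0.007   0.0294] F [-8.6 12.1  7.3] w 0.0144 [ 0.47  0.09 -0.49  2.32  0.78  0.16 -2.44]
red (np.float64(377.3), np.float64(207.1)) 294 [ 0.0034 -0.0101] a -1.3414185693805722
red (np.float64(357.3), np.float64(233.3)) 35 [-0.0535  0.0239] a 0.9710389373795683
blue [[350, 191, 47, 48, 414], [363, 222, 31, 39, 540]]
14.993050808552653
```

The post is gripped and the carrier is moving, so I'll carry on toward the lamp.

Request:
play_rows --claw '[1,1,1,1,1,1,1,1]' --delta_pos '[[0,0.06,0],[0,0.07,0],[0,0.07,0],[0,0.07,0],[0,0.07,0],[0,0.07,0],[0,0.05,0],[0,0,0]]' --delta_rot '[[0,0,0],[0,0,0],[0,0,0],[0,0,0],[0,0,0],[0,0,0],[0,0,0],[0,0,0]]'

```text
time: 15.9
ee_pos: [0.568, -0.1624, 0.0284]
eef_rot: [0.95, -0.061, 0.306, 0.02]
ft_force: [-15.4, 1.2, 11.7]
width: 0.014
grip_force: 15.0
```

Run:
```python
from h import *
from bench import r
look(r);s=r.read_state();plan(s,s['ee_pos'],36)
```

```text
t 15.9 rail xyz [-0.0821 -0.105   0.0284] F [-15.4   1.2  11.7] w 0.014 [ 1.06  0.16 -0.83  2.29  0.22  0.13 -1.63]
red (np.float64(427.4), np.float64(214.1)) 310 [ 1.000e-04 -1.093e-01] a -1.0221301847102484
red (np.float64(406.4), np.float64(240.4)) 44 [-0.0569 -0.0724] a -0.3546392278653002
blue [[397, 197, 45, 49, 460], [409, 227, 31, 41, 548]]
t 15.95 pos [ 0.5681 -0.162   0.0284] shift [0. 0. 0.] mm 0.0 F [-14.    0.   12.1] w 0.0141
rot [ 0.001  0.001 -0.001] rows 0.049381249540288316
```

Request:
play_rows --claw '[1,1,1,1,1,1,1,1]' --delta_pos '[[0,0.05,-0.01],[0,0.06,-0.003],[0,0.06,-0.002],[0,0.06,-0.002],[0,0.06,-0.002],[0,0.06,-0.002],[0,0.05,-0.002],[0,0,0]]' --delta_rot '[[0,0,0],[0,0,0],[0,0,0],[0,0,0],[0,0,0],[0,0,0],[0,0,0],[0,0,0]]'

```text
time: 16.75
ee_pos: [0.5552, -0.2395, 0.0311]
eef_rot: [0.95, -0.06, 0.306, 0.018]
ft_force: [7.2, -2.8, -17.5]
width: 0.0139
grip_force: 15.0
```

Run:
```python
from h import *
from bench import r
c=look(r);s=r.read_state();plan(s,s['ee_pos'],36);d=side(r)
for ce,a in blobs(c,(18,150,100),(32,255,255),(400,240,540,310))[0]: print(ce,a)
```

```text
t 16.75 rail xyz [-0.0854 -0.1831  0.0311] F [  7.2  -2.8 -17.5] w 0.0139 [ 1.46  0.28 -1.05  2.22  0.13  0.19 -1.32]
red (np.float64(458.3), np.float64(218.3)) 18 [-0.0016 -0.1701] a -1.0114374069513359
red (np.float64(445.8), np.float64(246.0)) 46 [-0.0594 -0.1492] a -0.6417984413802014
blue [[433, 202, 29, 49, 464], [446, 243, 13, 31, 253]]
t 16.8 pos [ 0.5553 -0.2392  0.0311] shift [0. 0. 0.] mm 0.0 F [  8.1  -3.1 -18.4] w 0.0141
rot [ 0.     0.002 -0.001] rows 0.04618080646084891
(np.float64(523.2), np.float64(306.8)) [518, 303, 12, 7, 55]
```

Request:
play_rows --claw '[1,1,1,1,1]' --delta_pos '[[0,0.03,0.008],[0,0.03,0.002],[0,0.03,0],[0,0,0],[0,0,0]]' --delta_rot '[[0,0,0],[0,0,0],[0,0,0],[0,0,0],[0,0,0]]'

```text
time: 17.35
ee_pos: [0.5542, -0.2576, 0.0299]
eef_rot: [0.95, -0.06, 0.306, 0.019]
ft_force: [-6.6, 0.7, -1.3]
width: 0.0136
grip_force: 14.9
```

Run:
```python
from h import *
from bench import r
c=look(r);s=r.read_state();print(np.hypot(*(s['ee_pos'][:2]-[.5826,-.0591])),np.hypot(*(s['ee_pos'][:2]-[.5817,-.0654])))
for i in range(3): r.camera("side");print(r.read_state()['ft_force'].round(1))
```

```text
t 17.35 rail xyz [-0.0842 -0.2012  0.0299] F [-6.6  0.7 -1.3] w 0.0136 [ 1.49  0.31 -1.05  2.2   0.14  0.2  -1.29]
red (np.float64(454.8), np.float64(247.4)) 54 [-0.0602 -0.1667] a -0.6740818506979536
blue [[442, 203, 20, 49, 429]]
0.20050341001912458 0.19413944906997355
[-6.5 -0.4 -1.5]
[-5.8 -0.5 -0.5]
[-6.3 -1.8 -2. ]
```

Carrier travel is about 198–200 mm. I'll open the fingers and let the detent centre it.

Request:
play_rows --claw '[0.8,0.7,0.6,0.5,0.5,0.5]' --delta_pos '[[0,0,0],[0,0,0],[0,0,0],[0,0,0],[0,0,0],[0,0,0]]' --delta_rot '[[0,0,0],[0,0,0],[0,0,0],[0,0,0],[0,0,0],[0,0,0]]'

```text
time: 18.15
ee_pos: [0.5564, -0.2573, 0.0317]
eef_rot: [0.949, -0.059, 0.308, 0.019]
ft_force: [-0.7, 0.1, -0.7]
width: 0.0421
grip_force: 0.0
```

Run:
```python
from h import *
from bench import r
c=look(r)
```

```text
t 18.15 rail xyz [-0.082  -0.2005  0.0317] F [-0.7  0.1 -0.7] w 0.0421 [ 1.48  0.31 -1.05  2.2   0.14  0.2  -1.29]
red (np.float64(454.7), np.float64(247.4)) 55 [-0.0603 -0.1665] a -0.6735978650101411
blue [[442, 203, 20, 50, 443]]
```

Request:
play_rows --claw '[0.5,0.5,0.5,0.5,0.5,0.5]' --delta_pos '[[-0.05,0,-0.05],[-0.05,0,-0.06],[-0.05,0,-0.06],[-0.05,0,-0.08],[-0.05,0,-0.08],[0,0,0]]' --delta_rot '[[0,0,0],[0,0,0],[0,0,0],[0,0,0],[0,0,0],[0,0,0]]'

```text
time: 18.8
ee_pos: [0.4842, -0.2496, 0.0472]
eef_rot: [0.952, -0.061, 0.299, 0.02]
ft_force: [-0.9, -1.1, -0.5]
width: 0.0434
grip_force: 0.0
```

Run:
```python
from h import *
from bench import r
c=look(r);d=side(r)
a=c["pixels"][190:300,380:530,::-1].repeat(3,0).repeat(3,1)
b=d["pixels"][230:340,260:370,::-1].repeat(3,0).repeat(3,1)
cv2.imwrite("pics/t7.png",np.hstack([a,b]))
c0=pickle.load(open("pics/top0.pkl","rb"))
for k in(c0,c):
  print([x for x in blobs(k,(40,80,50),(80,255,255),(170,200,230,260),30)[0]],[x for x in blobs(k,(18,150,100),(32,255,255),(400,290,540,330))[0]])
  for ce,_ in blobs(k,(18,150,100),(32,255,255),(355,258,470,290))[0]: print("post",ce,ray(k,ce,.09)-G)
```

```text
t 18.8 rail xyz [-0.1547 -0.2017  0.0472] F [-0.9 -1.1 -0.5] w 0.0434 [ 2.03  0.16 -1.46  2.31 -0.41  0.29 -0.73]
red (np.float64(454.9), np.float64(247.3)) 54 [-0.06   -0.1669] a -0.6755853396714151
blue [[442, 203, 20, 49, 417]]
[((np.float64(205.8), np.float64(234.6)), [189, 218, 34, 33, 732])] [((np.float64(519.7), np.float64(310.5)), [510, 304, 20, 14, 230])]
post (np.float64(365.6), np.float64(264.9)) [-5.59198716e-06 -5.44171896e-07]
[((np.float64(205.8), np.float64(234.6)), [189, 218, 34, 33, 729])] [((np.float64(519.7), np.float64(310.4)), [510, 303, 20, 15, 229])]
post (np.float64(464.0), np.float64(279.5)) [-0.03096015 -0.19297349]
```

View pics/t7.png

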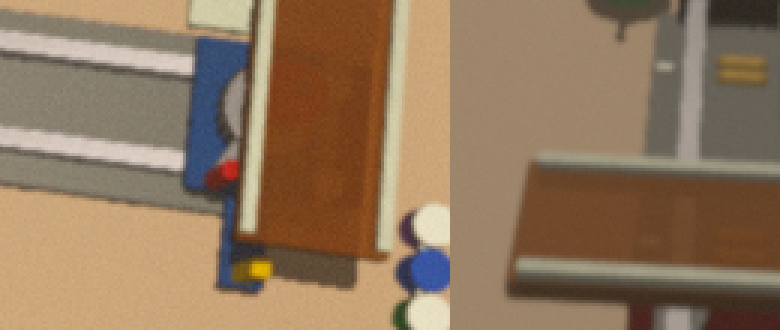

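The top crop shows the carrier under the canopy, with the knob (225,172) still swung and the post (255,270) free of the fingers. Knob and TCP travel are about 199–200 mm, the cup and pots have not moved, and the gripper is clear. I'll hand in.

Run:
```python
from bench import r
print(r.close_job())
```

```text
the job is handed in; nothing more can be done
None
```

I closed the chuck with the carrier at the middle station, then moved the carrier about 200 mm to the station under the lamp, released it and handed the job in; `close_job()` returned no verdict, and the final bauble position was not visible under the lamp.

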